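Rack the tray of chocolates

TASK

Take the tray of chocolates with the black handle that lies on the worktop, by its handle, and slide it into the cooling rack's left bay (left as the robot sees it), onto the pair of rails directly above the tray that is already in that bay, fully home against the back stop, and let go. Keep it level on the way, and leave the two trays already in the rack where they are.

Things in the scene. Friction and masses are not known exactly. Their poses are not given: they have to be found in the camera images.
- tray_grip (a point): Tray to load, about 0.22 kg: plate 120 (x) by 150 by 5 mm with round chocolates fixed on it (a like tray without handle is a bystander). This point: centre of its black upright grip block (65 long in x, 16 thick in y, 36 high; pinch the 16), 24 mm above the plate's underside. +x points to the plate, which spans x = 70 to 190 mm here; centre of mass about x = 105.
- left_bay (a point): Left (+y) bay of the fixed two-bay rack: midway between its lowest two rails, level with their tops, x into the rack, height varies. Four rail pairs, tops at z = 0, 65, 130, 195 mm, from x = -65 (open mouth) to 65; posts to z = 245. Bay 170 mm wide between side guides. A back stop halts a plate's far edge at x = 63: home grip centre x = -127, y = 0, 24 mm above the rail tops.
- low_tray_grip (a point): Grip centre of a tray (same as the one to load, same axes) already in the rack, on the lowest rail pair of the left or the right bay; the right bay's centre is 176 mm to the -y side of the left one's. Handles of racked trays stick out up to 105 mm before the rails, tops 42 mm above them. If it is in the left bay, the wanted pair is the second from the bottom.
- high_tray_grip (a point): The same for the other tray already in the rack, on the second rail pair from the bottom of the other bay. If it is in the left bay, the wanted pair is the third from the bottom.

How it is judged:
At the end, for the whole second after the job is handed in: The tray lies on the rails directly above the tray already in the left bay: grip centre within 12 mm of its height there, far edge within about 20 mm of the back stop, within 35 mm sideways, turned no more than 10 degrees, tilted less than 5.7 degrees, at rest (((y of low_tray_grip in the frame of left_bay between -0.06 and 0.06 m and z of tray_grip in the frame of left_bay between 0.077 and 0.101 m) or (y of high_tray_grip in the frame of left_bay between -0.06 and 0.06 m and z of tray_grip in the frame of left_bay between 0.142 and 0.166 m)) and x of tray_grip in the frame of left_bay between -0.147 and -0.11 m and y of tray_grip in the frame of left_bay between -0.035 and 0.035 m and angle between the x axis of tray_grip and the x axis of left_bay, either way round below 0.18 rad and angle between tray_grip's own z axis and vertical below 0.1 rad and linear speed of tray below 0.02 m/s); the robot touches nothing.
It fails at once if a tray already in the rack is moved more than 20 mm (distance of any of low_tray_grip, high_tray_grip from where it was at the start of the episode above 0.02 m).
It fails at once if the tray is tipped more than 25 degrees (angle between tray_grip's own z axis and vertical above 0.44 rad).
It also fails if it takes over 54 s, if anything falls off the work surface, if the arm or the gripper's body presses on something with over 40 N, if the wrist force passes 120 N, or if a joint passes its speed limit or range.

ROBOT

A 7-joint arm with a two-finger parallel gripper is mounted at the origin on the work surface. World frame = base frame: x ahead of the robot, y to its left, z up, the work surface at z = 0. Lengths are in m, angles in rad, forces in N, time in s.
With the tool pointing down it reaches from about 0.35 to 0.9 m from the base axis. Payload 7.2 kg.
Tool frame: the origin (TCP) lies on the centre line of the jaws, within the pads' length; the fingertips stand 11 mm ahead of it and the grasp point (between the pads) lies 8 mm behind it; z points along the fingers, y is the direction in which the jaws open and shut (so a half turn about z gives the same grasp; the last joint's range is limited). The gripper opens to 88 mm and grips with 3 to 60 N. Pads are 20 mm wide; open, the fingers measure 115 mm over their backs; the gripper's body (75 mm by 178 mm) begins 61 mm behind the grasp point.
Start: joints at [1.268, 0.411, -0.013, 1.596, 0.006, 1.134, -0.082], TCP at [0.145, -0.608, 0.234] pointing down, gripper open.
Joint ranges: [-2.95, 2.95], [-0.29, 1.99], [-1.47, 1.44], [0.14, 2.54], [-1.03, 4.17], [0.13, 1.85], [-2.86, 2.86]. Speed limits (rad/s): [2.39, 2.39, 3.01, 3.01, 3.14, 3.14, 3.14].

INTERFACE

Orientations are given as a unit quaternion [w, x, y, z].
In Python, from bench import get_state, get_image, close_job, search_frame, outline_of, pinpoint gives the robot as it stands.
- The arm moves only by the tool arm_command, never from a script. Its argument "increments" is a list of rows, each a list of 7 numbers: the shift along the world's x, y, z in m, then the turn, a rotation vector about the world's x, y, z in rad, then the gripper's target within -1 to 1 (fully open at 1, half-way at 0, shut at -1). In form: [[dx, dy, dz, wx, wy, wz, hand], ...]. A call has 1 to 12 rows; each row shifts and turns the commanded pose from where the row before left it; what a row does not reach is not made up. A row lasts 1/12 s, in which the tool goes at most 41.7 mm and 7.16 degrees, less where a joint would pass 70% of its speed; a pose out of reach is approached as far as the arm can. A call is refused whole if a number of a shift passes 0.0417 or a number of a turn 0.125, either way. A call with a gripper value outside its range is refused whole. The fingers move at their own pace and stop on an object; "grip_force" is the grip in N (left out, the last holds). Time passes only in rows, so rows that do not move let the fingers close. It gives the time, the measured TCP pose, the force and the opening at its end, in the units of the state.
- get_state(): the state, without advancing time (a new reading comes with each control period).
- get_image(name): name is "scene" or "top" or "wrist"; returns a dict with "image" (400x640x3 uint8, red, green, blue), "K" (3x3 intrinsics, pixels), "R" (3x3) and "t" (3): a world point X has camera coordinates R X + t. Camera axes: x right, y down, z forward; pixel columns grow to the right and rows downward; lengths in m; the calibration is good to about 2 mm. A picture is of the moment at which its call begins. There is no depth.
- close_job(): hands the job in, once; it reports no verdict.
Trained networks look in a picture, given as the dict that the camera call returned (one of the last four; its "shot" number tells which), for a name from the list of things; names that differ only in an ending like _2 or _b are one class to them, and where a whole thing is asked for, a point or a joint stands for the part that bears it (a point fixed in the world has none). Each returns a list of dicts, best first, with "p" (0 to 1); they miss things now and then, are a little off and sometimes report something else, mostly with a low value. They report only what shows in the picture. A call takes as long as a camera call.
- search_frame(name, picture): "centre" ([column, row] as shares, 0 to 1, of the picture: columns of its width, rows of its height, amid what is visible of it).
- outline_of(name, picture): "pixels" (400x640 bool, what is visible of it) and "centre" ([column, row] as shares, 0 to 1, of the picture: columns of its width, rows of its height, amid what is visible of it).
- pinpoint(name, picture): "centre" ([column, row] as shares, 0 to 1, of the picture: columns of its width, rows of its height: a listed point, or the origin of a listed thing).
The state is a dict: "time_s": time; "q": joint angles; "joint_velocities": joint speeds; "tau": joint torques, N m; "ee_pos": TCP position; "tool_rot": TCP orientation; "contact_force": force on the tool from outside, world axes, zero at the start; "ft_torque": the same for the moment, N m; "finger_gap": opening from 0.0 (shut) to 1.0 (fully open).
Only numpy, scipy, OpenCV 4.12 (cv2) and the standard library are available. Lean on these libraries where they do the work, as an engineer would, in place of code of your own. Each camera call takes 0.05 s, during which the arm holds its last target.

## Working session

There is one attempt and no reset: what is moved stays moved. The work goes in short steps, Python scripts to look and compute and a tool call to move; the robot and the scene stay as the last step left them, time stands still between calls to the robot, and variables do not carry over. Pictures are saved under pics/ and viewed, and the job is handed in when it is done.

Besides the shell and the picture viewer there is one more tool, called after "Request:" in YAML: its name, and indented under it one key for each argument. arm_command: Moves the arm, as the interface text tells. Its arguments: {"type":"object","properties":{"increments":{"type":"array","items":{"type":"array","items":{"type":"number"}}},"grip_force":{"type":"number"}},"required":["increments"]}

```bash
mkdir -p pics
cat > h.py <<'E'
import numpy as np,cv2
from bench import *
def ray(im,c):
    h,w=im["image"].shape[:2]
    u=np.array([c[0]*w,c[1]*h,1.0]); d=im["R"].T@(np.linalg.inv(im["K"])@u); o=-im["R"].T@im["t"]
    return o,d/np.linalg.norm(d)
def tri(rs):
    A=sum(np.eye(3)-np.outer(d,d) for o,d in rs); b=sum((np.eye(3)-np.outer(d,d))@o for o,d in rs)
    X=np.linalg.solve(A,b); return X,[np.linalg.norm(np.cross(X-o,d)) for o,d in rs]
def proj(im,X):
    c=np.array(im["R"])@np.asarray(X)+im["t"]; p=im["K"]@c; return p[:2]/p[2]
def save(im,n): cv2.imwrite("pics/"+n,cv2.cvtColor(im["image"],cv2.COLOR_RGB2BGR))
E
python3 - <<'E'
from h import *
s=get_state();print(s)
for n in["scene","top","wrist"]:
    im=get_image(n);im={k:(np.array(v) if k in"KRt" else v) for k,v in im.items()};save(im,n+"0.png");print(n,-im["R"].T@im["t"])
    for t in["tray_grip","left_bay","low_tray_grip","high_tray_grip"]:
        for r in pinpoint(t,im)[:4]:print(t,round(r["p"],2),np.round(np.array(r["centre"])*[640,400],1))
E
```

```text
{'time_s': 0.0, 'q': array([ 1.26778834,  0.41186474, -0.01273857,  1.59703138,  0.00562562,
        1.13429503, -0.0822405 ]), 'joint_velocities': array([ 0.00138437, -0.0018305 ,  0.00064268,  0.00084581, -0.00122883,
        0.00184204,  0.00112688]), 'tau': array([-2.20074739e-04, -5.87951338e+01,  6.41310532e-01, -2.91072750e+01,
       -5.38864906e-02,  1.81509485e-02,  1.31887186e-04]), 'ee_pos': array([ 0.14526589, -0.60738833,  0.23283602]), 'tool_rot': array([-7.66292223e-04,  9.93114632e-01,  1.17143999e-01, -1.52528315e-04]), 'contact_force': array([-0.0143066 ,  0.05182832,  0.42754705]), 'ft_torque': array([-0.00965516,  0.01962302, -0.03762281]), 'finger_gap': 1.0019706160986686}
scene [0.65631757 0.5656491  0.68283859]
tray_grip 0.72 [434.8 301.2]
low_tray_grip 0.95 [317.2 224.1]
high_tray_grip 0.66 [309.7 152.2]
top [0.43735088 0.00208473 0.87375891]
tray_grip 0.75 [238.2 318.8]
low_tray_grip 0.75 [303.2 201. ]
high_tray_grip 0.58 [386.2 175.6]
wrist [ 0.22385209 -0.58945893  0.38519527]
```

View pics/scene0.png

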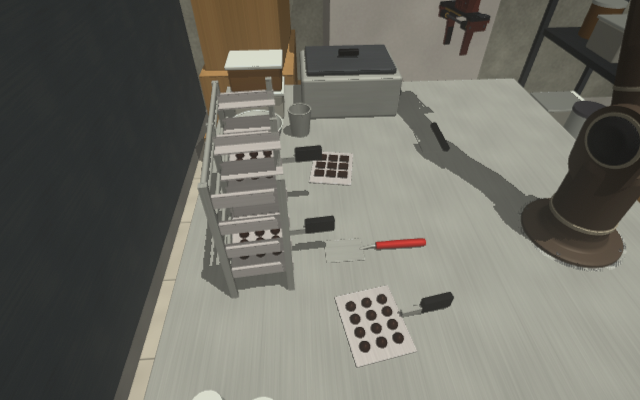

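View pics/top0.png

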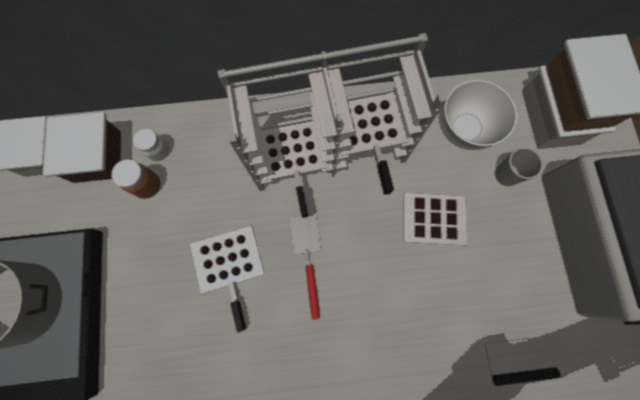

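Run:
```python
from h import *
A=get_image("scene");B=get_image("top")
for t in["tray_grip","left_bay","low_tray_grip","high_tray_grip"]:
    a=pinpoint(t,A);b=pinpoint(t,B)
    print(t,len(a),len(b))
    for x in a:
        for y in b: print(x["p"],y["p"],tri([ray(A,x["centre"]),ray(B,y["centre"])]))
print(B["R"])
```

```text
tray_grip 1 1
0.62 0.95 (array([0.3987373 , 0.18413234, 0.02344899]), [np.float64(0.004806867605102005), np.float64(0.0048068676051020815)])
left_bay 0 0
low_tray_grip 1 1
0.94 0.68 (array([0.62804629, 0.0173991 , 0.08800047]), [np.float64(0.0009655816464286433), np.float64(0.0009655816464286859)])
high_tray_grip 1 1
0.65 0.67 (array([ 0.64078205, -0.16008127,  0.15218379]), [np.float64(0.0018910437987753204), np.float64(0.0018910437987752133)])
[[-0.11114228 -0.99378161  0.00674603]
 [-0.96622404  0.10646722 -0.23468241]
 [ 0.23250483 -0.03260132 -0.97204869]]
```

Run:
```python
from h import *
A=get_image("scene");B=get_image("top")
a=cv2.resize(A["image"][70:305,190:350],None,fx=2.5,fy=2.5,interpolation=cv2.INTER_CUBIC)
b=cv2.resize(B["image"][25:220,210:450],None,fx=3,fy=3,interpolation=cv2.INTER_CUBIC)
save({"image":a},"a1.png");save({"image":b},"b1.png");print(a.shape,b.shape)
```

```text
(588, 400, 3) (585, 720, 3)
```

View pics/a1.png

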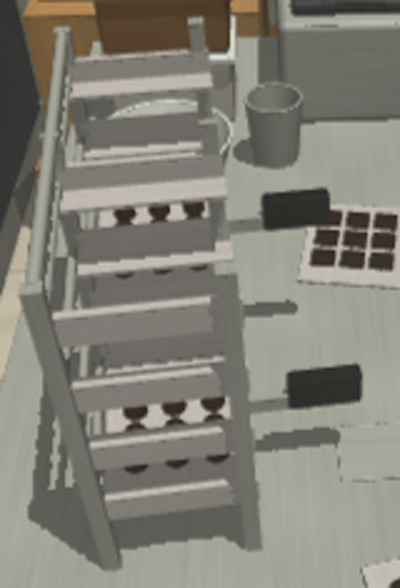

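View pics/b1.png

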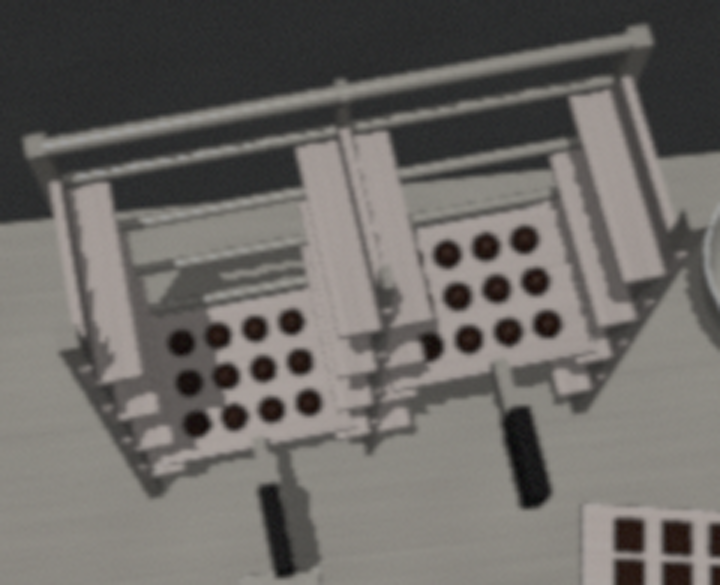

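```bash
cat > fit.py <<'E'
from h import *
from scipy.optimize import least_squares
A=get_image("scene");B=get_image("top")
def im(v,o,s): return np.array(o)+(np.array(v)+.5)/s-.5
# (cam, (x,ysign inner, z), px)
obs=[(B,(-.065,1,.195),im((140,378),(210,25),3)),(B,(-.065,-1,.195),im((352,335),(210,25),3)),
(B,(.065,1,.195),im((108,182),(210,25),3)),(B,(.065,-1,.195),im((297,148),(210,25),3)),
]
gr={}
acc={"low_tray_grip":[], "high_tray_grip":[], "tray_grip":[]}
for k in range(4):
    a=A if k==0 else get_image("scene"); b=B if k==0 else get_image("top")
    for t in acc:
        x=pinpoint(t,a);y=pinpoint(t,b)
        if x and y: X,e=tri([ray(a,x[0]["centre"]),ray(b,y[0]["centre"])]); acc[t].append(X); print(t,X.round(4),np.round(e[0],4))
m={t:np.median(v,0) for t,v in acc.items()}; print(m)
def W(p,q): c,s=np.cos(p[3]),np.sin(p[3]); return np.array([p[0]+c*q[0]-s*q[1],p[1]+s*q[0]+c*q[1],p[2]+q[2]])
z0=(m["low_tray_grip"][2]-.024+m["high_tray_grip"][2]-.089)/2
def f(p):
    r=[]
    for c,(x,s,z),u in obs: r+=list((proj(c,W(p,(x,s*p[4],z)))-u))
    r.append((p[2]-z0)/.002)
    return r
s=least_squares(f,[.75,0.03,.064,.1,.07]); p=s.x;print("bay",p.round(4),np.round(s.fun,1))
c,sn=np.cos(p[3]),np.sin(p[3]);Rr=np.array([[c,sn],[-sn,c]])
for t in m: print(t,Rr@(m[t][:2]-p[:2]),m[t][2]-p[2])
for n,cam in(("a",A),("b",B)):
    I=cam["image"].copy()
    I=cv2.resize(I,None,fx=3,fy=3,interpolation=cv2.INTER_CUBIC)
    for z in(0,.065,.13,.195):
        for yy in (.075,-.075,-.176+.075,-.176-.075, .085,-.085):
            P=[tuple(int(v) for v in (proj(cam,W(p,(x,yy,z)))+.5)*3) for x in(-.065,.065)]
            cv2.line(I,*P,(255,0,0) if abs(yy)!=.085 else (0,255,0),1)
    I=I[210:915,570:1050] if n=="a" else I[75:660,630:1350]
    if n=="a": I=cv2.resize(I,None,fx=.85,fy=.85)
    save({"image":I},n+"fit.png")
E
python3 fit.py
```

```text
low_tray_grip [0.6266 0.0142 0.0825] 0.0005
high_tray_grip [ 0.6408 -0.1524  0.1626] 0.0003
tray_grip [0.3998 0.1895 0.0348] 0.0031
high_tray_grip [ 0.6425 -0.1609  0.1594] 0.0007
tray_grip [0.3983 0.1851 0.0352] 0.0025
low_tray_grip [0.6242 0.0175 0.0968] 0.001
high_tray_grip [ 0.6398 -0.1511  0.1646] 0.0011
tray_grip [0.3976 0.1894 0.0343] 0.0047
low_tray_grip [0.6295 0.0195 0.0942] 0.0025
high_tray_grip [ 0.6421 -0.1553  0.1556] 0.0026
tray_grip [0.396  0.1882 0.0219] 0.0053
{'low_tray_grip': array([0.62659156, 0.01747492, 0.0942089 ]), 'high_tray_grip': array([ 0.64142262, -0.1538888 ,  0.16101872]), 'tray_grip': array([0.3979728 , 0.18882434, 0.03458202])}
bay [0.754  0.0305 0.071  0.1092 0.0614] [ 1.   0.1 -1.5  0.4 -1.   0.4  1.4 -1.  -0.1]
low_tray_grip [-0.12808073  0.00092468] 0.023255836215616416
high_tray_grip [-0.13201056 -0.17103474] 0.09006566310536346
tray_grip [-0.3366672   0.19616517] -0.036371043259096444
```

View pics/afit.png

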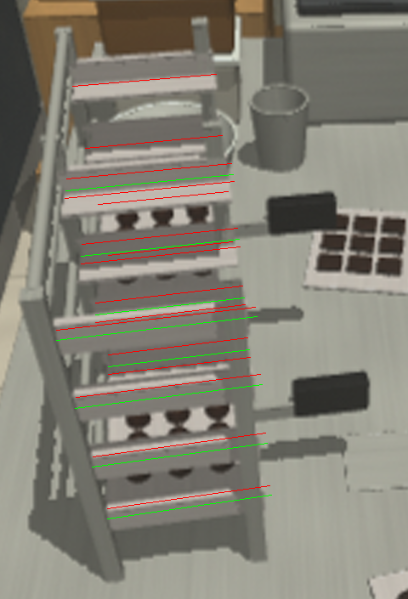

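View pics/bfit.png

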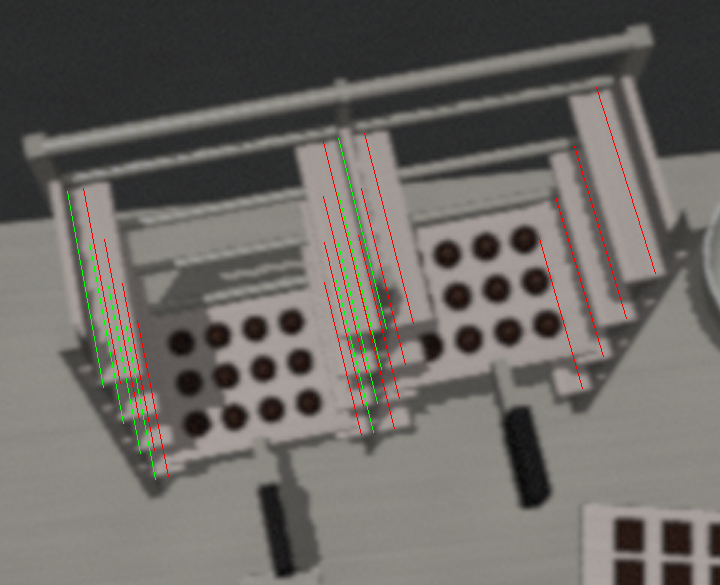

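Run:
```python
from h import *
B=get_image("top")
for r in outline_of("tray_grip",B)[:2]:
    M=r["pixels"].astype(np.uint8); print(r["p"],M.sum())
    c,_=cv2.findContours(M,cv2.RETR_EXTERNAL,cv2.CHAIN_APPROX_NONE);c=max(c,key=cv2.contourArea)
    g=cv2.cvtColor(B["image"],cv2.COLOR_RGB2GRAY)
    br=(M>0)&(g>120)
    ys,xs=np.nonzero(M)
    P=[]
    for x,y in zip(xs,ys):
        o,d=ray(B,((x+.5)/640,(y+.5)/400)); 
        zz=.005 if y<290 else .042
        P.append((o+d*(zz-o[2])/d[2])[:2])
    P=np.array(P);pl=P[ys<290];gr=P[ys>303]
    rect=cv2.minAreaRect(pl.astype(np.float32));print(rect)
    print("plate",rect[0],"grip",cv2.minAreaRect(gr.astype(np.float32)), gr.mean(0))
    v=np.array(rect[0])-gr.mean(0);print(v,np.linalg.norm(v),np.arctan2(v[1],v[0]))
```

```text
0.95 3800
((0.521797776222229, 0.20917509496212006), (0.13520243763923645, 0.15382999181747437), 9.796767234802246)
plate (0.521797776222229, 0.20917509496212006) grip ((0.3964279890060425, 0.18255290389060974), (0.059723205864429474, 0.020650986582040787), 10.269486427307129) [0.39600315 0.18264013]
[0.12579462 0.02653496] 0.12856279239797952 0.20789112543369326
```

Request:
arm_command:
  increments:
    - [0, 0, 0.04, 0, 0, 0, 1]
    - [0, 0, 0.04, 0, 0, 0, 1]
    - [0.02, 0.03, 0.02, 0, 0, 0, 1]
    - [0.025, 0.03, 0.02, 0, 0, 0, 1]
    - [0.025, 0.03, 0.02, 0, 0, 0, 1]
    - [0.025, 0.03, 0.02, 0, 0, 0, 1]
    - [0.025, 0.03, 0, 0, 0, 0, 1]
    - [0.025, 0.03, 0, 0, 0, 0, 1]
    - [0.025, 0.03, 0, 0, 0, 0, 1]
    - [0.025, 0.03, 0, 0, 0, 0, 1]
    - [0.025, 0.03, 0, 0, 0, 0, 1]
    - [0.025, 0.03, 0, 0, 0, 0, 1]

```text
time_s: 4.05
ee_pos: [0.3874, -0.3107, 0.391]
tool_rot: [0.0, 0.993, 0.117, 0.0]
contact_force: [0.4, 0.1, 0.1]
finger_gap: 1.002
```

Request:
arm_command:
  increments:
    - [0, 0.035, 0, 0, -0.05, 0, 1]
    - [0, 0.035, 0, 0, -0.05, 0, 1]
    - [0, 0.035, 0, 0, -0.05, 0, 1]
    - [0, 0.035, 0, 0, -0.05, 0, 1]
    - [0, 0.035, 0, 0, -0.05, 0, 1]
    - [0, 0.035, 0, 0, -0.05, 0, 1]
    - [0, 0.035, 0, 0, -0.05, 0, 1]
    - [0, 0.035, 0, 0, -0.05, 0, 1]
    - [0, 0.035, 0, 0, -0.05, 0, 1]
    - [0, 0, 0, 0, -0.05, 0, 1]
    - [0, 0, 0, 0, 0, 0, 1]

```text
time_s: 4.97
ee_pos: [0.419, -0.0477, 0.383]
tool_rot: [0.022, 0.972, 0.121, 0.199]
contact_force: [-0.8, -0.7, -0.0]
finger_gap: 1.002
```

Run:
```python
from h import *
import pickle
s=get_state();print(s["q"].round(2))
W=get_image("wrist");save(W,"w1.png");pickle.dump(W,open("w1.pkl","wb"))
print(-W["R"].T@W["t"])
for t in["tray_grip","left_bay","low_tray_grip","high_tray_grip"]:
    for r in pinpoint(t,W)[:3]:print(t,r["p"],np.array(r["centre"])*[640,400])
```

```text
[ 0.36 -0.29 -0.26  2.06 -0.14  0.97 -1.16]
[ 0.43166237 -0.02918714  0.55311711]
tray_grip 0.94 [171.968 214.32 ]
low_tray_grip 0.85 [297.408 106.08 ]
high_tray_grip 0.55 [413.12 108.28]
```

View pics/w1.png

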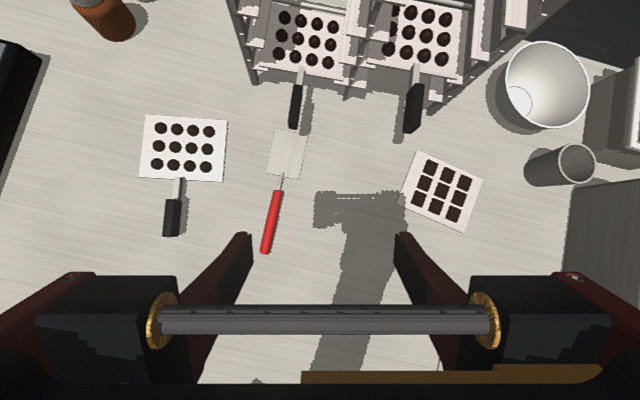

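Request:
arm_command:
  increments:
    - [0.02, 0.01, -0.015, 0, 0, 0, 1]
    - [0.02, 0.01, -0.015, 0, -0.05, 0, 1]
    - [0.02, 0.01, -0.015, 0, -0.05, 0, 1]
    - [0.02, 0.01, -0.015, 0, -0.05, 0, 1]
    - [0, 0.01, -0.015, 0, -0.05, 0, 1]
    - [0, 0, 0, 0, 0, 0, 1]

```text
time_s: 5.72
ee_pos: [0.4957, -0.0048, 0.3042]
tool_rot: [0.035, 0.949, 0.11, 0.292]
contact_force: [-1.1, -0.9, -0.5]
finger_gap: 1.001
```

Run:
```python
from h import *
import pickle
s=get_state();print(s["q"].round(2))
W=get_image("wrist");save(W,"w2.png");pickle.dump(W,open("w2.pkl","wb"))
print(-W["R"].T@W["t"])
for t in["tray_grip","left_bay","low_tray_grip","high_tray_grip"]:
    for r in pinpoint(t,W)[:3]:print(t,r["p"],np.array(r["centre"])*[640,400])
```

```text
[ 0.37 -0.17 -0.44  2.24 -0.05  0.47 -1.39]
[0.47592531 0.0136475  0.47357311]
low_tray_grip 0.75 [307.008 175.4  ]
high_tray_grip 0.74 [444.288 175.92 ]
```

View pics/w2.png

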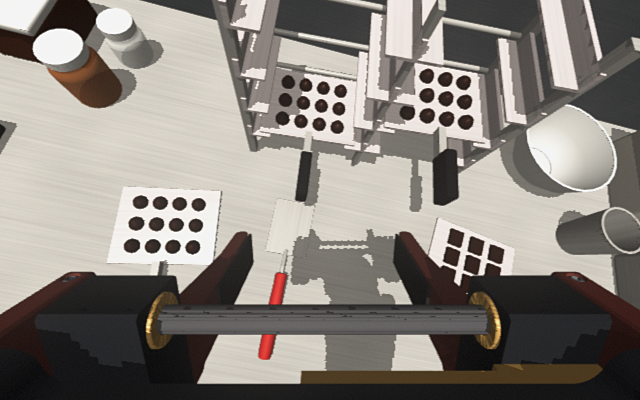

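```bash
cat > ov.py <<'E'
from h import *
import pickle,sys
def W(p,q): c,s=np.cos(p[3]),np.sin(p[3]); return np.array([p[0]+c*q[0]-s*q[1],p[1]+s*q[0]+c*q[1],p[2]+q[2]])
def draw(cam,p,box,k,name):
    I=cv2.resize(cam["image"],None,fx=k,fy=k,interpolation=cv2.INTER_CUBIC)
    P=lambda q:tuple(int(v) for v in (proj(cam,W(p,q))+.5)*k)
    for z in(0,.065,.13,.195):
        for c in(0,-.176):
            for yy in(.085,-.085): cv2.line(I,P((-.065,c+yy,z)),P((.065,c+yy,z)),(0,255,0),1)
        cv2.line(I,P((-.065,.085,z)),P((-.065,-.085,z)),(255,0,0),1)
    for z,c in((0,0),(.065,-.176)):
        q=[(-.057,c+.075,z+.005),(-.057,c-.075,z+.005),(.063,c-.075,z+.005),(.063,c+.075,z+.005)]
        for i in range(4): cv2.line(I,P(q[i]),P(q[(i+1)%4]),(255,0,255),1)
    x0,y0,x1,y1=box; save({"image":I[y0*k:y1*k,x0*k:x1*k]},name)
E
python3 - <<'E'
from ov import *
w1,w2=[pickle.load(open(f"w{i}.pkl","rb")) for i in(1,2)]
A=get_image("scene");B=get_image("top")
o={"low_tray_grip":[(297.4,106.1),(307,175.4)],"high_tray_grip":[(413.1,108.3),(444.3,175.9)]}
for t,v in o.items():
    rs=[ray(w,np.array(c)/[640,400]) for w,c in zip((w1,w2),v)]
    for c in(A,B):
        r=pinpoint(t,c)
        if r: rs.append(ray(c,r[0]["centre"]))
    print(t,len(rs),tri(rs))
p=[.754,.0305,.068,.1092]
draw(w2,p,(210,0,480,200),3,"w2o.png")
E
```

```text
low_tray_grip 4 (array([0.62940293, 0.01775647, 0.08614323]), [np.float64(0.0012386342272236543), np.float64(0.0025203437612306466), np.float64(0.0035043756198915796), np.float64(0.0011199579793188608)])
high_tray_grip 4 (array([ 0.64379642, -0.15530636,  0.15562204]), [np.float64(0.0004978865251761022), np.float64(0.0008477535235193554), np.float64(0.0024679448429140768), np.float64(0.002893304164195661)])
```

View pics/w2o.png

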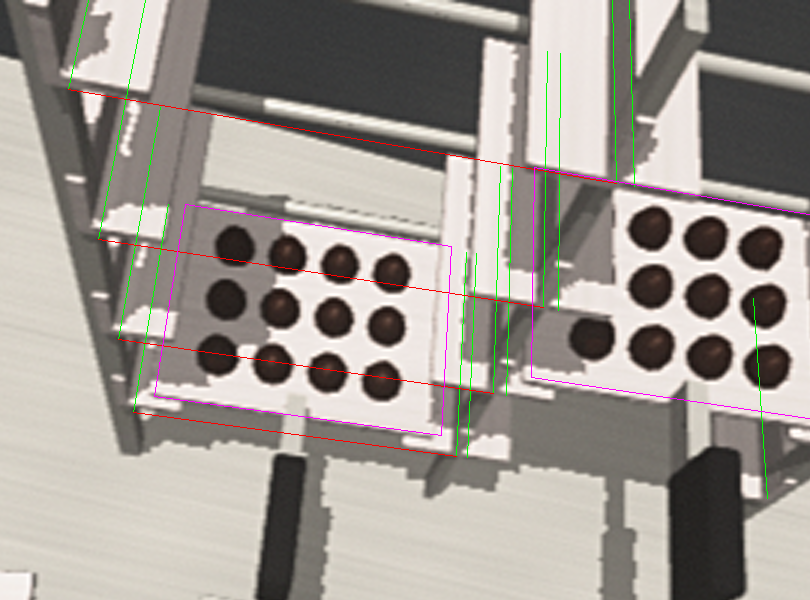

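```bash
cat > mv.py <<'E'
import sys,numpy as np
from scipy.spatial.transform import Rotation as Ro
from bench import get_state
def to(x,y,z,yaw):
    s=get_state();q=s["tool_rot"];R=Ro.from_quat([q[1],q[2],q[3],q[0]])
    T=Ro.from_euler("z",yaw)*Ro.from_euler("x",np.pi)
    print("t",s["time_s"],"d",(np.array([x,y,z])-s["ee_pos"]).round(4),"rv",(T*R.inv()).as_rotvec().round(4),"q",s["q"].round(2),"F",np.round(s["contact_force"],1),"gap",s["finger_gap"])
if __name__=="__main__": to(*map(float,sys.argv[1:]))
E
python3 mv.py .38 .17 .22 .19
```

```text
t 6.2667 d [-0.1185  0.1734 -0.089 ] rv [ 0.0137  0.6026 -0.0429] q [ 0.36 -0.18 -0.43  2.23 -0.05  0.47 -1.38] F [-0.4  0.2  0.3] gap 0.9987186993021198
```

Request:
arm_command:
  increments:
    - [-0.01, 0.016, -0.008, 0.001, 0.055, -0.004, 1]
    - [-0.01, 0.016, -0.008, 0.001, 0.055, -0.004, 1]
    - [-0.01, 0.016, -0.008, 0.001, 0.055, -0.004, 1]
    - [-0.01, 0.016, -0.008, 0.001, 0.055, -0.004, 1]
    - [-0.011, 0.016, -0.008, 0.001, 0.055, -0.004, 1]
    - [-0.011, 0.016, -0.008, 0.001, 0.055, -0.004, 1]
    - [-0.011, 0.016, -0.008, 0.001, 0.055, -0.004, 1]
    - [-0.011, 0.016, -0.008, 0.001, 0.055, -0.004, 1]
    - [-0.011, 0.015, -0.008, 0.002, 0.055, -0.004, 1]
    - [-0.011, 0.015, -0.008, 0.002, 0.055, -0.004, 1]
    - [-0.011, 0.015, -0.009, 0.002, 0.053, -0.003, 1]
    - [0, 0, 0, 0, 0, 0, 1]

```text
time_s: 7.27
ee_pos: [0.3803, 0.1719, 0.2185]
tool_rot: [-0.001, 0.995, 0.096, -0.003]
contact_force: [-0.3, 0.1, -0.0]
finger_gap: 1.002
```

```bash
python3 mv.py .38 .17 .22 .19
python3 - <<'E'
from h import *
W=get_image("wrist");B=get_image("top");A=get_image("scene");save(W,"w3.png")
rs=[]
for n,c in(("w",W),("s",A),("t",B)):
    r=pinpoint("tray_grip",c)
    for x in r[:1]:
        print(n,x["p"],np.array(x["centre"])*[640,400]);o,d=ray(c,x["centre"]);print(o+d*(.024-o[2])/d[2]);rs.append((o,d))
print(tri(rs))
E
```

```text
t 7.2667 d [-0.0003 -0.0019  0.0015] rv [-0.0018 -0.0061 -0.003 ] q [ 0.2   0.14 -0.79  2.04  0.11  1.01 -2.03] F [-0.3  0.1 -0. ] gap 1.002113611408319
w 0.86 [313.088 157.32 ]
[0.4055358 0.1895008 0.024    ]
s 0.9 [435.904 302.6  ]
[0.4008917  0.18771254 0.024     ]
t 0.94 [236.032 316.6  ]
[0.39730788 0.19131212 0.024     ]
(array([0.4017237 , 0.18980284, 0.02639715]), [np.float64(0.004152606804012), np.float64(0.0006535881351621855), np.float64(0.004392999086717873)])
```

View pics/w3.png

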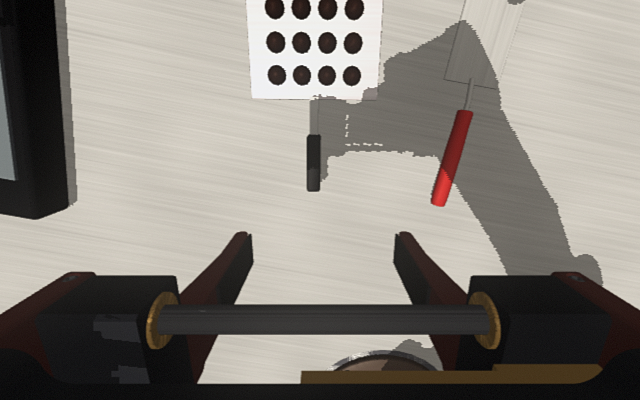

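Run:
```python
from h import *
W=get_image("wrist");print(-W["R"].T@W["t"])
r=outline_of("tray_grip",W)[0]
I=cv2.resize(W["image"][80:210,230:400],None,fx=4,fy=4,interpolation=cv2.INTER_CUBIC);save({"image":I},"w3c.png")
def at(u,v,z):
    o,d=ray(W,((u+.5)/640,(v+.5)/400));return (o+d*(z-o[2])/d[2]).round(4)
for u,v in((308,135),(320,135),(306,190),(320,190),(307,178),(320,178)): print(u,v,at(u,v,.042),at(u,v,.006))
print("plate front edge",at(252,97,.005),at(381,100,.005))
```

```text
[0.46086085 0.18384811 0.37165374]
308 135 [0.434  0.1954 0.042 ] [0.4311 0.1966 0.006 ]
320 135 [0.4366 0.1821 0.042 ] [0.4339 0.182  0.006 ]
306 190 [0.3707 0.1866 0.042 ] [0.3608 0.1869 0.006 ]
320 190 [0.3738 0.1703 0.042 ] [0.3643 0.1688 0.006 ]
307 178 [0.3852 0.188  0.042 ] [0.377  0.1884 0.006 ]
320 178 [0.3881 0.173  0.042 ] [0.3802 0.1718 0.006 ]
plate front edge [0.4624 0.2706 0.005 ] [0.4882 0.1173 0.005 ]
```

View pics/w3c.png

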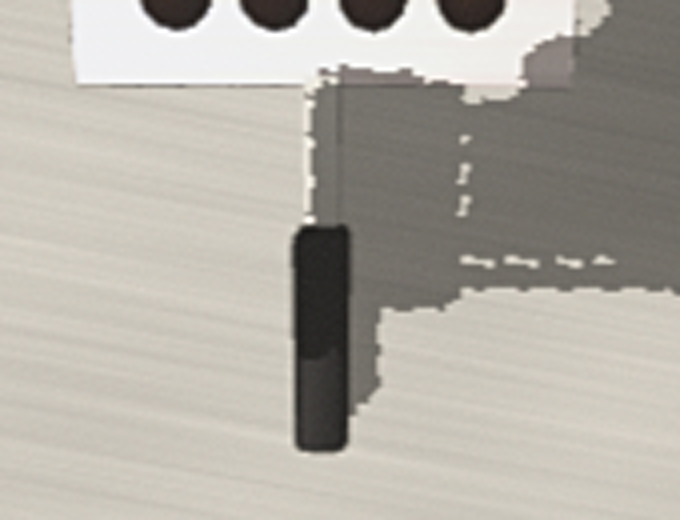

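Request:
arm_command:
  increments:
    - [0.006, 0.003, -0.03, -0.001, -0.003, -0.012, 1]
    - [0.006, 0.003, -0.03, -0.001, -0.003, -0.012, 1]
    - [0.006, 0.003, -0.03, 0, 0, 0, 1]
    - [0.005, 0.002, -0.03, 0, 0, 0, 1]
    - [0, 0, -0.025, 0, 0, 0, 1]
    - [0, 0, -0.015, 0, 0, 0, 1]
    - [0, 0, 0, 0, 0, 0, 1]

```text
time_s: 8.25
ee_pos: [0.4028, 0.1796, 0.0571]
tool_rot: [0.002, 0.997, 0.083, 0.0]
contact_force: [-0.5, -0.2, 0.8]
finger_gap: 1.003
```

```bash
python3 mv.py .404 .1835 .016 .168
python3 - <<'E'
from h import *
W=get_image("wrist");save(W,"w4.png")
E
```

```text
t 8.25 d [ 0.0012  0.0039 -0.0411] rv [0.0032 0.0008 0.0015] q [ 0.01  0.44 -0.65  2.16  0.44  0.67 -2.36] F [-0.5 -0.2  0.8] gap 1.0033502884048304
```

View pics/w4.png

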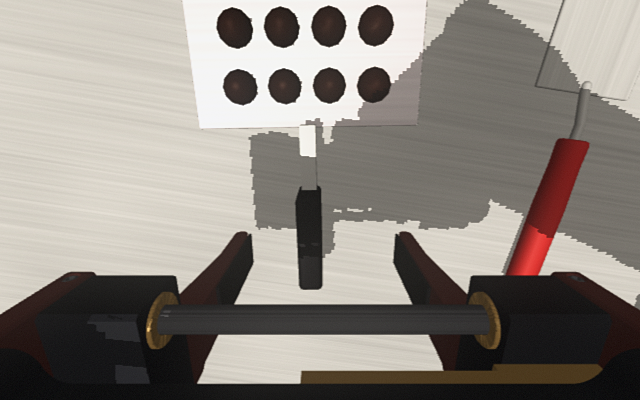

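Request:
arm_command:
  increments:
    - [0.001, 0.004, -0.02, 0.003, 0, 0, 1]
    - [0, 0, -0.015, 0, 0, 0, 1]
    - [0, 0, -0.006, 0, 0, 0, 1]
    - [0, 0, 0, 0, 0, 0, 1]

```text
time_s: 8.63
ee_pos: [0.4055, 0.1845, 0.0188]
tool_rot: [-0.0, 0.997, 0.083, 0.003]
contact_force: [0.6, 2.0, -0.1]
finger_gap: 1.0
```

```bash
python3 mv.py .404 .1835 .016 .168
python3 - <<'E'
from h import *
W=get_image("wrist");save(W,"w5.png")
E
```

```text
t 8.6333 d [-0.0015 -0.001  -0.0028] rv [-0.0009  0.0051  0.0016] q [-0.05  0.51 -0.59  2.18  0.52  0.58 -2.44] F [ 0.6  2.  -0.1] gap 0.9997962941027189
```

View pics/w5.png

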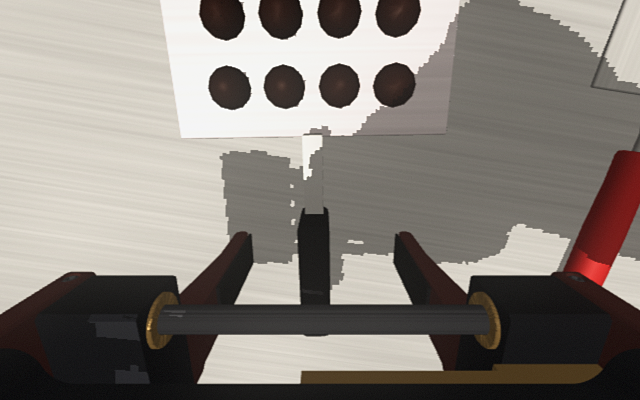

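Request:
arm_command:
  increments:
    - [-0.001, 0, -0.003, 0, 0.004, 0, 1]
    - [0, 0, 0, 0, 0, 0, 0]
    - [0, 0, 0, 0, 0, 0, -0.5]
    - [0, 0, 0, 0, 0, 0, -1]
    - [0, 0, 0, 0, 0, 0, -1]
    - [0, 0, 0, 0, 0, 0, -1]
    - [0, 0, 0, 0, 0, 0, -1]
    - [0, 0, 0, 0, 0, 0, -1]
    - [0, 0, 0, 0, 0, 0, -1]
    - [0, 0, 0, 0, 0, 0, -1]
  grip_force: 45

```text
time_s: 9.52
ee_pos: [0.4043, 0.1847, 0.0155]
tool_rot: [-0.001, 0.997, 0.083, 0.001]
contact_force: [0.5, 0.4, -0.1]
finger_gap: 0.358
```

Request:
arm_command:
  increments:
    - [0, 0, 0, 0, 0, 0, -1]
    - [0, 0, 0, 0, 0, 0, -1]
    - [0, 0, 0, 0, 0, 0, -1]
    - [0, 0, 0, 0, 0, 0, -1]
    - [0, 0, 0, 0, 0, 0, -1]
    - [0, 0, 0, 0, 0, 0, -1]
    - [0, 0, 0, 0, 0, 0, -1]

```text
time_s: 10.1
ee_pos: [0.4043, 0.1847, 0.0155]
tool_rot: [-0.001, 0.997, 0.083, 0.001]
contact_force: [0.3, 0.4, 0.6]
finger_gap: 0.178
```

Request:
arm_command:
  increments:
    - [0, 0, 0.008, 0, 0, 0, -1]
    - [0, 0, 0.015, 0, 0, 0, -1]
    - [0, 0, 0.02, 0, 0, 0, -1]
    - [0, 0, 0.02, 0, 0, 0, -1]
    - [0, 0, 0.02, 0, 0, 0, -1]
    - [0, 0, 0.02, 0, 0, 0, -1]
    - [0, 0, 0.02, 0, 0, 0, -1]
    - [0, 0, 0.015, 0, 0, 0, -1]
    - [0, 0, 0.008, 0, 0, 0, -1]
    - [0, 0, 0, 0, 0, 0, -1]

```text
time_s: 10.93
ee_pos: [0.4049, 0.1849, 0.1631]
tool_rot: [-0.001, 0.997, 0.083, 0.002]
contact_force: [0.2, 0.9, -3.5]
finger_gap: 0.183
```

```bash
python3 mv.py .404 .184 .158 .109
python3 - <<'E'
from h import *
W=get_image("wrist");save(W,"w6.png")
A=get_image("scene");save(A,"s6.png")
E
```

```text
t 10.9333 d [-0.0009 -0.0009 -0.0051] rv [-0.0016  0.0034 -0.0572] q [ 0.13  0.28 -0.77  2.06  0.25  0.89 -2.18] F [ 0.2  0.9 -3.5] gap 0.18257742337297775
```

View pics/w6.png

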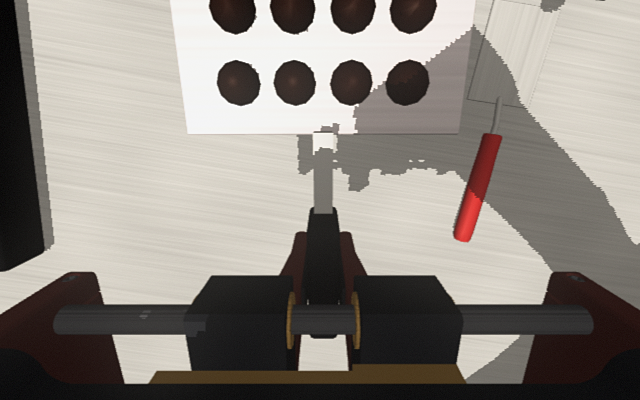

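View pics/s6.png

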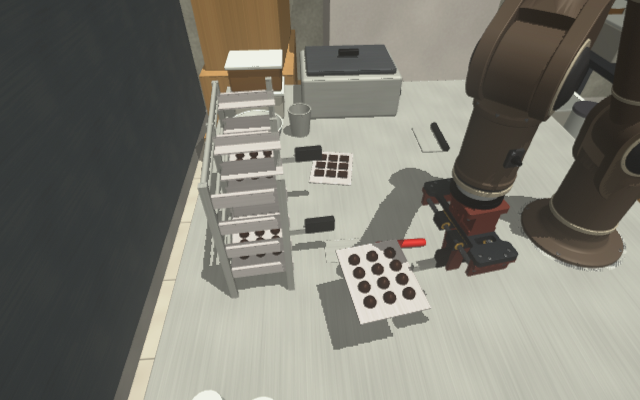

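Request:
arm_command:
  increments:
    - [0.003, -0.009, 0, 0, 0, -0.005, -1]
    - [0.005, -0.018, 0, 0, 0.001, -0.006, -1]
    - [0.006, -0.021, 0, 0, 0.001, -0.006, -1]
    - [0.006, -0.021, 0, 0, 0.001, -0.006, -1]
    - [0.006, -0.021, 0, 0, 0, -0.006, -1]
    - [0.006, -0.021, 0, 0, 0, -0.006, -1]
    - [0.006, -0.021, 0, 0, 0, -0.006, -1]
    - [0.006, -0.021, -0.001, 0, 0, -0.006, -1]
    - [0.005, -0.018, -0.001, 0, 0, -0.006, -1]
    - [0.002, -0.012, -0.001, 0, 0, -0.004, -1]
    - [0, -0.004, 0, 0, 0, 0, -1]
    - [0, 0, 0, 0, 0, 0, -1]

```text
time_s: 12.03
ee_pos: [0.4547, -0.0032, 0.1578]
tool_rot: [-0.001, 0.999, 0.054, -0.002]
contact_force: [0.2, 0.9, -3.0]
finger_gap: 0.179
```

```bash
python3 mv.py .456 -.002 .160 .109
python3 - <<'E'
from ov import *
c=get_image("wrist");save(c,"w7.png")
A=get_image("scene");B=get_image("top");s=get_state()
from scipy.spatial.transform import Rotation as Ro
q=s["tool_rot"];R=Ro.from_quat([q[1],q[2],q[3],q[0]])
def T(x,y,z): # tray frame -> world assuming perfect grasp (tray x=tool x, y=-tool y, z=-tool z)
    return s["ee_pos"]+R.apply([x,-y,-.008-z])
q4=[(.07,.075,-.019),(.07,-.075,-.019),(.19,-.075,-.019),(.19,.075,-.019)]
for n,cam,box in(("w",c,(120,0,520,200)),("s",A,(200,100,500,330)),("t",B,(210,20,450,260))):
    k=2 if n!="t" else 2
    I=cv2.resize(cam["image"],None,fx=k,fy=k,interpolation=cv2.INTER_CUBIC)
    P=lambda X:tuple(int(v) for v in (proj(cam,X)+.5)*k)
    for i in range(4): cv2.line(I,P(T(*q4[i])),P(T(*q4[(i+1)%4])),(255,0,255),1)
    p=[.754,.0305,.067,.109]
    for yy in(.085,-.085): cv2.line(I,P(W(p,(-.065,yy,.065))),P(W(p,(.065,yy,.065))),(0,255,0),1)
    x0,y0,x1,y1=box; save({"image":I[y0*k:y1*k,x0*k:x1*k]},n+"7o.png")
E
```

```text
t 12.0333 d [0.0013 0.0012 0.0022] rv [-0.0015 -0.0037  0.0011] q [ 0.47  0.29 -0.67  2.04  0.22  0.89 -1.78] F [ 0.2  0.9 -3. ] gap 0.17872268186030177
```

View pics/w7o.png

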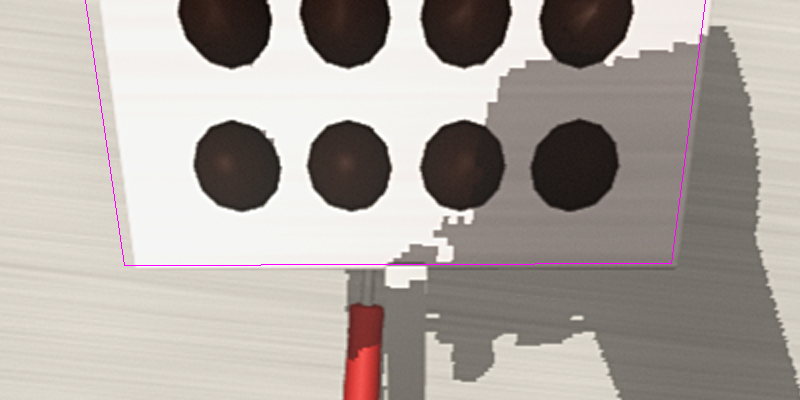

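View pics/s7o.png

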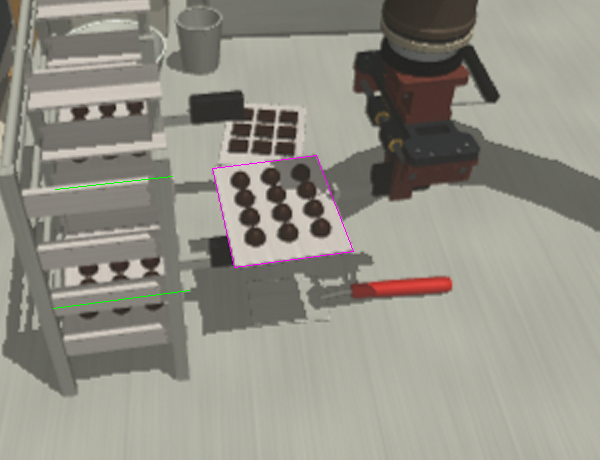

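View pics/t7o.png

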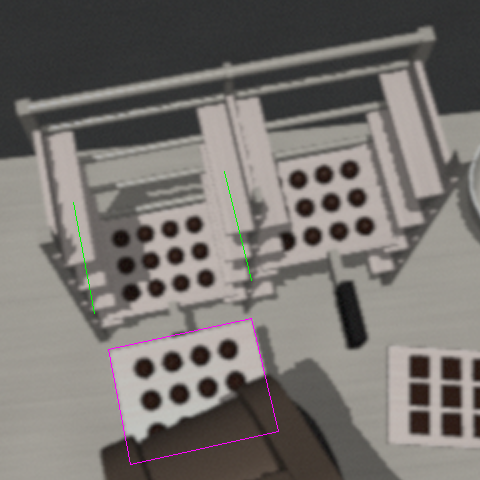

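Request:
arm_command:
  increments:
    - [0.003, 0.003, 0.003, -0.001, -0.003, 0, -1]
    - [0.008, 0.001, 0, 0, 0, 0, -1]
    - [0.01, 0.001, 0, 0, 0, 0, -1]
    - [0.01, 0.001, 0, 0, 0, 0, -1]
    - [0.01, 0.001, 0, 0, 0, 0, -1]
    - [0.01, 0.001, 0, 0, 0, 0, -1]
    - [0.006, 0.001, 0, 0, 0, 0, -1]
    - [0.003, 0.0005, 0, 0, 0, 0, -1]
    - [0, 0, 0, 0, 0, 0, -1]

```text
time_s: 12.93
ee_pos: [0.5159, 0.0075, 0.1613]
tool_rot: [-0.0, 0.998, 0.055, 0.0]
contact_force: [-1.0, -0.2, -2.6]
finger_gap: 0.176
```

```bash
python3 mv.py .5147 .0065 .161 .109
python3 - <<'E'
from h import *
A=get_image("scene");B=get_image("top");C=get_image("wrist")
save({"image":cv2.resize(A["image"][120:300,190:400],None,fx=3.5,fy=3.2,interpolation=cv2.INTER_CUBIC)},"s8.png")
save({"image":cv2.resize(B["image"][25:220,210:450],None,fx=3,fy=3,interpolation=cv2.INTER_CUBIC)},"t8.png")
save(C,"w8.png")
E
```

```text
t 12.9333 d [-0.0012 -0.001  -0.0003] rv [-0.001   0.0007 -0.0007] q [ 0.41  0.38 -0.64  1.91  0.28  0.94 -1.83] F [-1.  -0.2 -2.6] gap 0.17606463989305485
```

View pics/s8.png

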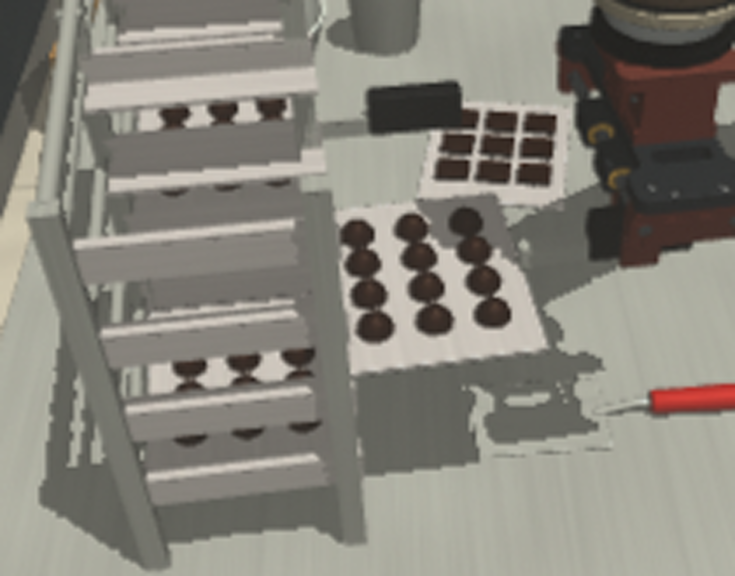

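View pics/t8.png

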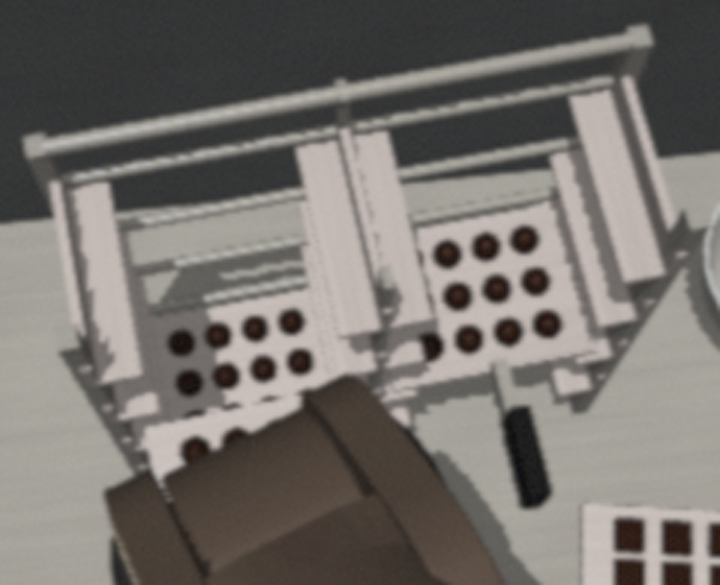

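View pics/w8.png

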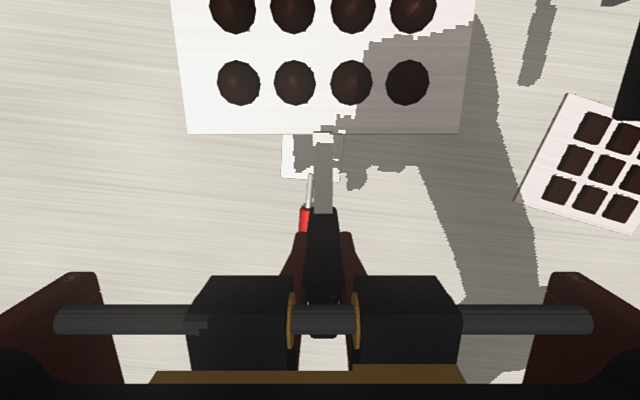

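Request:
arm_command:
  increments:
    - [0.006, 0, 0, -0.001, 0, 0, -1]
    - [0.008, 0.0005, 0, 0, 0, 0, -1]
    - [0.008, 0.001, 0, 0, 0, 0, -1]
    - [0.008, 0.001, 0, 0, 0, 0, -1]
    - [0.004, 0.0005, 0, 0, 0, 0, -1]
    - [0, 0, 0, 0, 0, 0, -1]

```text
time_s: 13.58
ee_pos: [0.5505, 0.0106, 0.1614]
tool_rot: [0.0, 0.998, 0.055, 0.001]
contact_force: [-0.7, 0.3, -3.4]
finger_gap: 0.176
```

```bash
python3 mv.py .55 .0102 .161 .109
python3 - <<'E'
from h import *
A=get_image("scene")
save({"image":cv2.resize(A["image"][120:300,190:400],None,fx=3.5,fy=3.2,interpolation=cv2.INTER_CUBIC)},"s9.png")
E
```

```text
t 13.5833 d [-0.0005 -0.0004 -0.0004] rv [-0.0001  0.0015 -0.0006] q [ 0.37  0.43 -0.62  1.83  0.3   0.97 -1.84] F [-0.7  0.3 -3.4] gap 0.17562251205636759
```

View pics/s9.png

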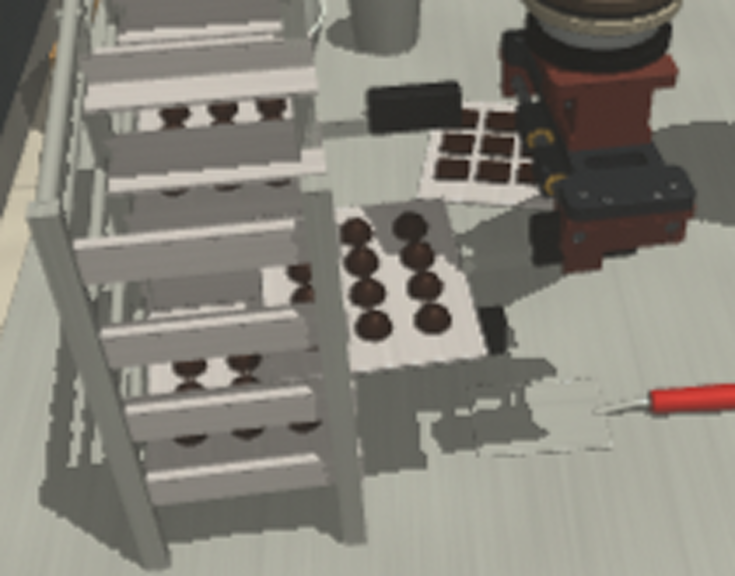

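Request:
arm_command:
  increments:
    - [0.006, 0.0005, 0, 0, 0, 0, -1]
    - [0.008, 0.001, 0, 0, 0.001, 0, -1]
    - [0.008, 0.001, 0, 0, 0, 0, -1]
    - [0.008, 0.001, 0, 0, 0, 0, -1]
    - [0.008, 0.001, 0, 0, 0, 0, -1]
    - [0.008, 0.001, 0, 0, 0, 0, -1]
    - [0.008, 0.0005, 0, 0, 0, 0, -1]
    - [0.006, 0.0005, 0, 0, 0, 0, -1]
    - [0, 0, 0, 0, 0, 0, -1]

```text
time_s: 14.38
ee_pos: [0.6106, 0.0169, 0.1614]
tool_rot: [0.0, 0.999, 0.055, 0.0]
contact_force: [-0.6, 0.3, -2.0]
finger_gap: 0.18
```

```bash
python3 mv.py .628 .0187 .161 .109
```

```text
t 14.3833 d [ 0.0174  0.0018 -0.0004] rv [ 0.0001  0.0006 -0.0005] q [ 0.32  0.53 -0.6   1.68  0.34  1.04 -1.85] F [-0.6  0.3 -2. ] gap 0.1804520388370148
```

Request:
arm_command:
  increments:
    - [0.004, 0.0005, 0, 0, 0, 0, -1]
    - [0.004, 0.0005, 0, 0, 0, 0, -1]
    - [0.003, 0.0002, -0.002, 0, 0, 0, -1]
    - [0, 0, -0.002, 0, 0, 0, -1]
    - [0, 0, -0.002, 0, 0, 0, -1]
    - [0, 0, -0.001, 0, 0, 0, -1]
    - [0, 0, 0, 0, 0, 0, -1]

```text
time_s: 14.97
ee_pos: [0.6199, 0.0178, 0.1541]
tool_rot: [0.0, 0.998, 0.055, -0.0]
contact_force: [-0.3, 0.5, -2.5]
finger_gap: 0.18
```

Request:
arm_command:
  increments:
    - [0, 0, -0.001, 0, 0, 0, -1]
    - [0, 0, -0.001, 0, 0, 0, -1]
    - [0, 0, 0, 0, 0, 0, -1]

```text
time_s: 15.22
ee_pos: [0.6202, 0.0179, 0.1524]
tool_rot: [0.0, 0.999, 0.055, -0.0]
contact_force: [-0.3, 0.5, -2.4]
finger_gap: 0.177
```

Underside ≈ 0.136; expected rail top ≈ 0.132. Continuing in small steps.

Request:
arm_command:
  increments:
    - [0, 0, -0.001, 0, 0, 0, -1]
    - [0, 0, -0.001, 0, 0, 0, -1]
    - [0, 0, 0, 0, 0, 0, -1]

```text
time_s: 15.47
ee_pos: [0.6202, 0.0179, 0.1503]
tool_rot: [0.0, 0.998, 0.055, -0.0]
contact_force: [0.0, -0.4, -3.4]
finger_gap: 0.184
```

Request:
arm_command:
  increments:
    - [0, 0, -0.001, 0, 0, 0, -1]
    - [0, 0, -0.001, 0, 0, 0, -1]
    - [0, 0, 0, 0, 0, 0, -1]

```text
time_s: 15.72
ee_pos: [0.6203, 0.0179, 0.1483]
tool_rot: [0.0, 0.998, 0.055, -0.0]
contact_force: [0.3, -0.6, -3.0]
finger_gap: 0.177
```

Request:
arm_command:
  increments:
    - [0, 0, -0.001, 0, 0, 0, -1]
    - [0, 0, -0.001, 0, 0, 0, -1]
    - [0, 0, 0, 0, 0, 0, -1]

```text
time_s: 15.97
ee_pos: [0.6206, 0.018, 0.1473]
tool_rot: [0.0, 0.999, 0.055, 0.001]
contact_force: [-2.7, -1.3, 4.3]
finger_gap: 0.185
```

Request:
arm_command:
  increments:
    - [0, 0, -0.001, 0, 0, 0, -1]
    - [0, 0, 0, 0, 0, 0, -1]

```text
time_s: 16.13
ee_pos: [0.6205, 0.018, 0.1469]
tool_rot: [0.001, 0.998, 0.055, 0.001]
contact_force: [-5.7, -2.1, 8.4]
finger_gap: 0.181
```

Request:
arm_command:
  increments:
    - [0, 0, 0.0015, 0, 0, 0, -1]
    - [0.002, 0.0002, 0, 0, 0, 0, -1]
    - [0.002, 0.0002, 0, 0, 0, 0, -1]
    - [0.002, 0.0002, 0, 0, 0, 0, -1]
    - [0, 0, 0, 0, 0, 0, -1]

```text
time_s: 16.55
ee_pos: [0.6268, 0.0187, 0.1472]
tool_rot: [0.0, 0.998, 0.055, 0.0]
contact_force: [-2.4, 0.1, 2.5]
finger_gap: 0.18
```

Request:
arm_command:
  increments:
    - [0.001, 0.0001, 0, 0, 0, 0, -1]
    - [0.001, 0.0001, 0, 0, 0, 0, -1]
    - [0, 0, 0, 0, 0, 0, -1]

```text
time_s: 16.8
ee_pos: [0.6285, 0.0188, 0.1472]
tool_rot: [0.0, 0.998, 0.055, 0.0]
contact_force: [-3.0, 0.2, 4.0]
finger_gap: 0.179
```

Request:
arm_command:
  increments:
    - [0.001, 0.0001, 0, 0, 0, 0, -1]
    - [0.001, 0.0001, 0, 0, 0, 0, -1]
    - [0, 0, 0, 0, 0, 0, -1]

```text
time_s: 17.05
ee_pos: [0.6306, 0.019, 0.1471]
tool_rot: [0.0, 0.998, 0.055, 0.0]
contact_force: [-2.6, -0.0, 4.2]
finger_gap: 0.182
```

Request:
arm_command:
  increments:
    - [0.001, 0.0001, 0, 0, 0, 0, -1]
    - [0.001, 0.0001, 0, 0, 0, 0, -1]
    - [0, 0, 0, 0, 0, 0, -1]

```text
time_s: 17.3
ee_pos: [0.6316, 0.0192, 0.1472]
tool_rot: [0.0, 0.998, 0.055, -0.001]
contact_force: [-8.2, -0.3, 8.2]
finger_gap: 0.18
```

Request:
arm_command:
  increments:
    - [0.001, 0.0001, 0, 0, 0, 0, -1]
    - [0, 0, 0, 0, 0, 0, -1]

```text
time_s: 17.47
ee_pos: [0.6317, 0.0192, 0.1473]
tool_rot: [0.001, 0.999, 0.055, -0.002]
contact_force: [-12.2, -1.3, 11.7]
finger_gap: 0.175
```

```bash
python3 mv.py .628 .0187 .147 .109
python3 - <<'E'
from h import *
A=get_image("scene");B=get_image("top");C=get_image("wrist")
save({"image":cv2.resize(A["image"][120:300,190:400],None,fx=3.5,fy=3.2,interpolation=cv2.INTER_CUBIC)},"s10.png")
save(C,"w10.png")
E
```

```text
t 17.4667 d [-0.0037 -0.0005 -0.0003] rv [ 0.0013 -0.0033 -0.0005] q [ 0.3   0.58 -0.58  1.64  0.36  1.04 -1.86] F [-12.2  -1.3  11.7] gap 0.17476986397517652
```

View pics/s10.png

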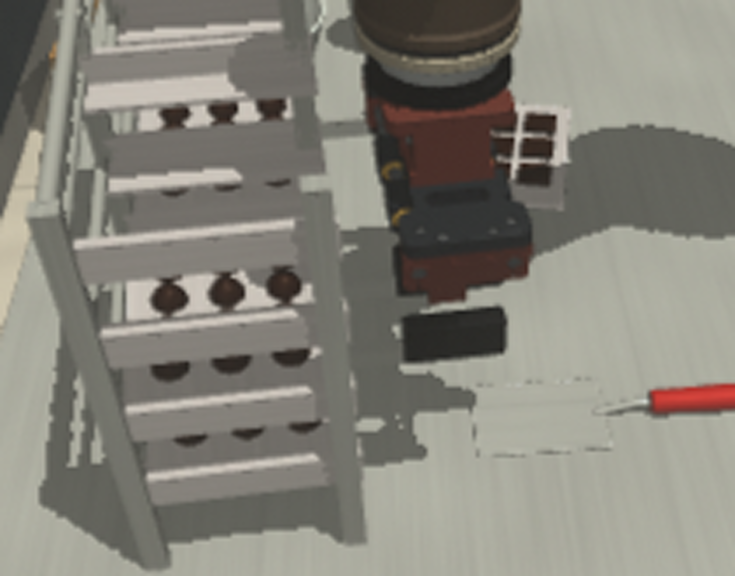

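View pics/w10.png

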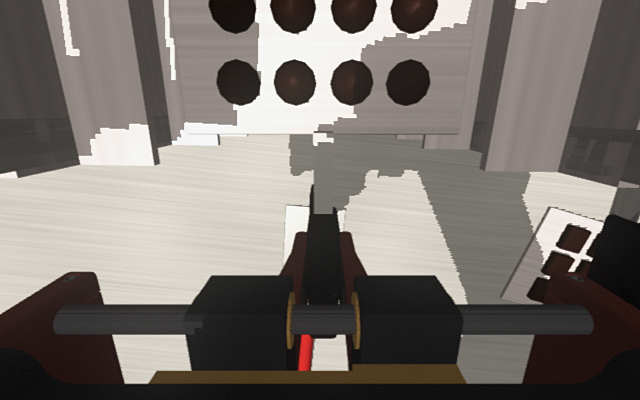

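Request:
arm_command:
  increments:
    - [-0.0015, 0, 0, 0, 0, 0, -1]
    - [0, 0, 0, 0, 0, 0, -0.6]
    - [0, 0, 0, 0, 0, 0, -0.3]
    - [0, 0, 0, 0, 0, 0, 0]
    - [0, 0, 0, 0, 0, 0, 0]
    - [0, 0, 0, 0, 0, 0, 0]
    - [0, 0, 0, 0, 0, 0, 0]
    - [0, 0, 0, 0, 0, 0, 0]

```text
time_s: 18.28
ee_pos: [0.6319, 0.0192, 0.147]
tool_rot: [0.0, 0.999, 0.055, 0.0]
contact_force: [0.3, 0.0, 1.2]
finger_gap: 0.496
```

```bash
python3 mv.py .63 .0187 .147 .109
python3 - <<'E'
from h import *
C=get_image("wrist");save(C,"w11.png")
E
```

```text
t 18.2833 d [-0.0019 -0.0005  0.    ] rv [ 0.0006  0.0001 -0.0006] q [ 0.3   0.58 -0.58  1.64  0.36  1.04 -1.86] F [0.3 0.  1.2] gap 0.4961695134608538
```

View pics/w11.png

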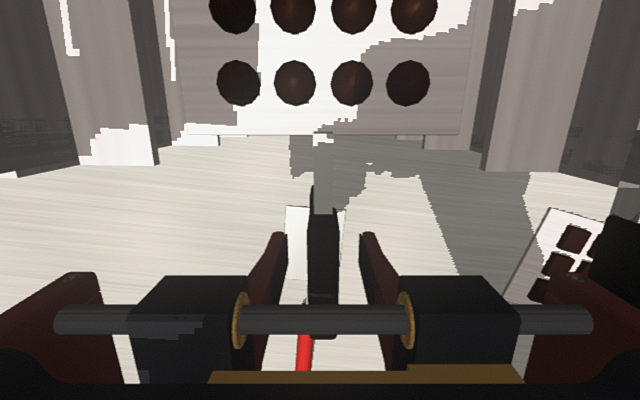

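Request:
arm_command:
  increments:
    - [0, 0, 0.006, 0, 0, 0, 0]
    - [0, 0, 0.012, 0, 0, 0, 0]
    - [0, 0, 0.02, 0, 0, 0, 0]
    - [0, 0, 0.02, 0, 0, 0, 0]
    - [-0.01, 0, 0.02, 0, 0, 0, 0]
    - [-0.02, 0, 0.01, 0, 0, 0, 0]
    - [-0.03, 0, 0, 0, 0, 0, 0]
    - [-0.03, 0, 0, 0, 0, 0, 0]
    - [-0.03, 0, 0, 0, 0, 0, 0]
    - [-0.03, 0, 0, 0, 0, 0, 0]
    - [-0.02, 0, 0, 0, 0, 0, 0]
    - [0, 0, 0, 0, 0, 0, 0]

```text
time_s: 19.33
ee_pos: [0.4587, 0.0194, 0.2363]
tool_rot: [0.002, 0.998, 0.055, -0.0]
contact_force: [0.4, 1.1, 0.1]
finger_gap: 0.501
```

```bash
python3 mv.py .63 .0187 .147 .109
python3 - <<'E'
from h import *
A=get_image("scene");B=get_image("top");C=get_image("wrist")
for t in["tray_grip","low_tray_grip","high_tray_grip"]:
    x=pinpoint(t,A);y=pinpoint(t,B)
    print(t,tri([ray(A,x[0]["centre"]),ray(B,y[0]["centre"])]) if x and y else (len(x),len(y)))
save({"image":cv2.resize(A["image"][120:300,190:400],None,fx=3.5,fy=3.2,interpolation=cv2.INTER_CUBIC)},"s12.png")
save(C,"w12.png")
save({"image":cv2.resize(B["image"][25:220,210:450],None,fx=3,fy=3,interpolation=cv2.INTER_CUBIC)},"t12.png")
E
```

```text
t 19.3333 d [ 0.1713 -0.0007 -0.0893] rv [ 0.0031  0.0001 -0.0015] q [ 0.47  0.19 -0.69  1.94  0.14  1.06 -1.75] F [0.4 1.1 0.1] gap 0.5005612157728448
tray_grip (array([0.62485074, 0.01956816, 0.15971119]), [np.float64(0.0019701354585302797), np.float64(0.0019701354585305243)])
low_tray_grip (1, 0)
high_tray_grip (array([ 0.64518151, -0.16000427,  0.15291231]), [np.float64(0.002181046094911779), np.float64(0.002181046094911651)])
```

View pics/s12.png

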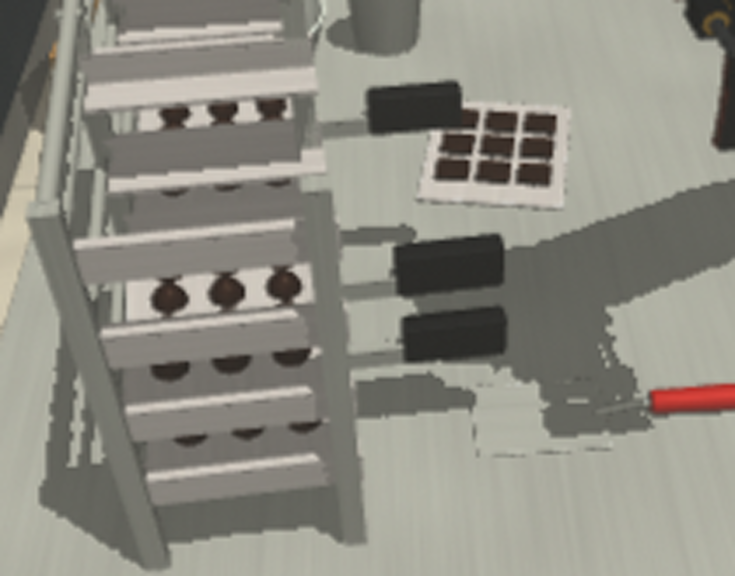

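View pics/t12.png

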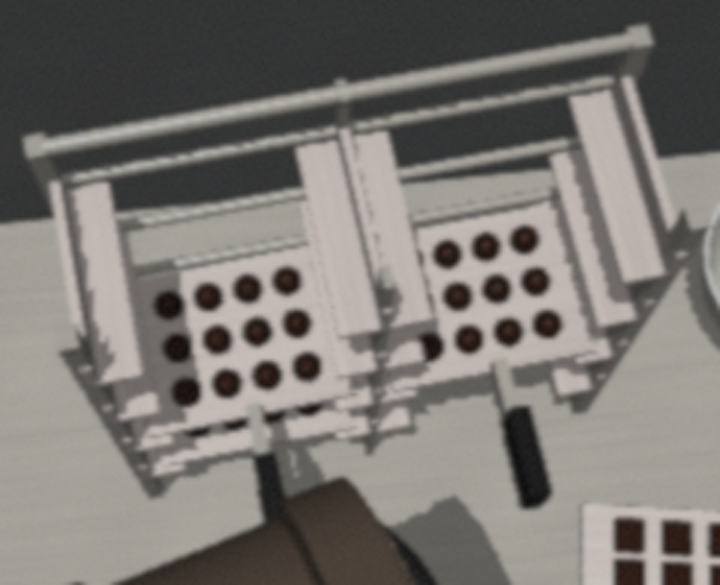

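View pics/w12.png

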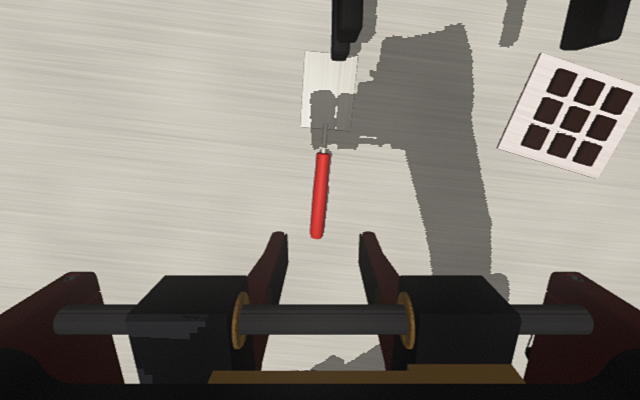

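The pictures show the tray seated on the second left rail pair. Its handle lies directly above and parallel to the lower one, the other trays are unmoved, and the robot is clear.

```bash
python3 -c "
from bench import *
print(close_job())"
```

```text
the job is handed in; nothing more can be done
None
```

The tray with the black handle is in the left bay on the second rail pair from the bottom, directly above the tray already there. I released it and handed the job in at about 19.4 s of the 54 s allowed.

**Insertion:** I gripped the handle at 45 N and kept the tray level all the way. I lowered it until the rails pushed back, with the tray's underside at about 0.131 m against an estimated 0.132 m. I then slid it in until the back stop resisted with about 12 N. It stopped 3–4 mm past my estimated home x, which is within the error of my estimate.

**Last checks:**
- The camera fix put the grip at about (0.625, 0.020, 0.160) m. The arm's own reading at release gave (0.632, 0.019, 0.155) m, so the two agree within about 7 mm.
- The right-hand tray reads the same as before, within measurement noise.
- The lower left tray's grip was not found in the top camera at the end because the arm and the new tray hid it. In the scene picture it looks unmoved.
- The gripper is clear and touching nothing.

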